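Roll a sheet of sample bars home on the tilting stage

TASK

Take the orange-handled spring roller from its stand and roll it along the whole sheet of metal sample bars on the tilting stage until every bar is home, flush with the rim; press steadily with about 12 N and never more than 20 N. Then set the roller back in its stand, upright and seated, and let go; touch the stage and its bars with the roller only, and leave everything else alone.

Things in the scene. Friction and masses are not known exactly. Their poses are not given: they have to be found in the camera images.
- roller_grip (a point): Centre of the spring roller's orange handle, half-way up: an upright block 40 mm (own x) x 24 mm (own y) x 56 mm tall, to be pinched across the 24 mm from above. Own z is up. The rubber wheel below is 40 mm in diameter, 60 mm wide, axle along own x, so it rolls along own y; with its spring relaxed its lowest point is 92 mm below this point. Roller mass 0.3 to 0.5 kg.
- roller_yoke (a point): Underside centre of the roller's flat steel yoke, 104 (x) x 36 (y) x 14 mm, on which the handle stands; 42 mm below roller_grip, same axes. The wheel hangs under it in a sprung fork that pushes back with 2 N preload plus 3.5 N per mm and bottoms out after 4.5 mm (about 18 N).
- wheel (a joint): Turn of the roller's black rubber wheel (yellow stripe) on its axle, rad, 0 at the start, no limit; 1 rad is 20 mm of rolling. The sign depends on the direction rolled.
- stand_seat (a point): Black roller stand, fixed: two walls 12 mm thick, 80 mm apart along own x, on a 130 (x) x 90 (y) mm base. This point is midway between the walls, level with their tops, 66 mm above the table. The yoke rests across the wall tops (roller_yoke at this point, axes parallel, either way round), wheel hanging between. Lips 8 mm high, 46 mm apart along own y, keep the 36 mm yoke in place.
- stage_mid (a point): Tilting stage, fixed: centre of the top face of its grey base plate, 130 (own x) x 240 (own y) x 14 mm. Above it is an aluminium platform 110 (x) x 200 (y) mm carrying a sheet of ten bars, each 84 mm along x and 15 mm wide, one every 16 mm along own y from -72 mm (bar0) to +72 mm (bar9), coloured copper, brass, blue in turn. The bars' sheet is rolled along own y.
- stage_under (a point): Centre of the underside of the stage's base plate, 14 mm below stage_mid, same axes. The platform's height and tilt do not show here: its rim (level with bars that are home) is at mid-sheet anywhere from 27 to 47 mm above stage_mid, and slopes along own y by up to 0.045 rad either way. Both settings are locked. Find the surface by feel.
- bar0 (a joint): How far bar 0 (at -72 mm along the stage's y) is pressed down, m: near 0 it stands up to 4 mm proud of the rim, at 0.004 it is home: flush, on a hard stop. It moves only under more than about 5 N and stays where it is left.
- bar1 (a joint): How far bar 1 (at -56 mm along the stage's y) is pressed down, m: near 0 it stands up to 4 mm proud of the rim, at 0.004 it is home: flush, on a hard stop. It moves only under more than about 5 N and stays where it is left.
- bar2 (a joint): How far bar 2 (at -40 mm along the stage's y) is pressed down, m: near 0 it stands up to 4 mm proud of the rim, at 0.004 it is home: flush, on a hard stop. It moves only under more than about 5 N and stays where it is left.
- bar3 (a joint): How far bar 3 (at -24 mm along the stage's y) is pressed down, m: near 0 it stands up to 4 mm proud of the rim, at 0.004 it is home: flush, on a hard stop. It moves only under more than about 5 N and stays where it is left.
- bar4 (a joint): How far bar 4 (at -8 mm along the stage's y) is pressed down, m: near 0 it stands up to 4 mm proud of the rim, at 0.004 it is home: flush, on a hard stop. It moves only under more than about 5 N and stays where it is left.
- bar5 (a joint): How far bar 5 (at 8 mm along the stage's y) is pressed down, m: near 0 it stands up to 4 mm proud of the rim, at 0.004 it is home: flush, on a hard stop. It moves only under more than about 5 N and stays where it is left.
- bar6 (a joint): How far bar 6 (at 24 mm along the stage's y) is pressed down, m: near 0 it stands up to 4 mm proud of the rim, at 0.004 it is home: flush, on a hard stop. It moves only under more than about 5 N and stays where it is left.
- bar7 (a joint): How far bar 7 (at 40 mm along the stage's y) is pressed down, m: near 0 it stands up to 4 mm proud of the rim, at 0.004 it is home: flush, on a hard stop. It moves only under more than about 5 N and stays where it is left.
- bar8 (a joint): How far bar 8 (at 56 mm along the stage's y) is pressed down, m: near 0 it stands up to 4 mm proud of the rim, at 0.004 it is home: flush, on a hard stop. It moves only under more than about 5 N and stays where it is left.
- bar9 (a joint): How far bar 9 (at 72 mm along the stage's y) is pressed down, m: near 0 it stands up to 4 mm proud of the rim, at 0.004 it is home: flush, on a hard stop. It moves only under more than about 5 N and stays where it is left.
- objective: Bystander: steel microscope objective standing upright, 34 mm diameter, 46 mm tall. Origin at the centre of its underside. Leave it alone.
- dish: Bystander: shallow glass dish, 90 mm across, 16 mm high. Origin at the centre of its underside. Leave it alone.
- bottle: Bystander: amber glass bottle with white cap, 52 mm diameter, 110 mm tall. Origin at the centre of its underside. Leave it alone.
- tweezers: Bystander: steel tweezers lying flat, about 150 mm long, 5 mm high. Origin at the centre of its underside. Leave it alone.
- screwdriver: Bystander: screwdriver lying flat, 150 mm long. Origin at the centre of its underside. Leave it alone.
- slide_tray: Bystander: open blue plastic tray, 90 x 130 x 30 mm. Origin at the centre of its underside. Leave it alone.
- gauge_block: Bystander: steel block, 35 x 30 x 30 mm. Origin at the centre of its underside. Leave it alone.
Mind the look-alikes: they are no part of the job. Of the things that look like the part that bears roller_grip, the smaller one is meant.

How it is judged:
By the outcome, as a careful person would: the job done as asked, in the order asked, and still so for the second after the job is handed in, with the robot touching nothing.
It also fails if it takes over 64 s, if anything falls off the work surface, if the arm or the gripper's body presses on something with over 40 N, if the wrist force passes 120 N, or if a joint passes its speed limit or range.

ROBOT

A 6-joint arm with a two-finger parallel gripper is mounted at the origin on the work surface. World frame = base frame: x ahead of the robot, y to its left, z up, the work surface at z = 0. Lengths are in m, angles in rad, forces in N, time in s.
With the tool pointing down it reaches from about 0.3 to 0.775 m from the base axis. Payload 14.6 kg.
Tool frame: the origin (TCP) lies at the centre of the arm's flange, where the gripper is bolted on; the fingertips stand 199 mm ahead of it and the grasp point (between the pads) lies ctrl.tcp_to_grasp ahead of it (ctrl.tcp_to_grasp is the distance from the TCP to the grasp point, in m); z points along the fingers, y is the line along which they close (so a half turn about z gives the same grasp; the last joint's range is limited). The gripper opens to 94 mm and grips with 3 to 60 N. Pads are 16 mm wide; open, the fingers measure 119 mm over their backs; the gripper's body (75 mm by 177 mm) begins 78 mm behind the grasp point.
Start: joints at [1.116, 0.3, 1.521, -0, 1.321, -0.067], TCP at [0.208, 0.509, 0.405] pointing down, gripper open.
Joint ranges: [-3.03, 3.03], [-0.79, 2.21], [0.23, 2.52], [-1.04, 4.18], [0, 3.07], [-2.55, 2.55]. Speed limits (rad/s): [2.22, 2.22, 2.57, 3.14, 3.14, 3.14].

INTERFACE

Orientations are given as [roll, pitch, yaw] about the fixed x, y, z axes, in that order (R = Rz(yaw) Ry(pitch) Rx(roll)).
In Python, from station import ctrl gives the robot as it stands. The module is installed in compiled form; this text tells all that it offers.
- The arm moves only by the shell command python3 -m jog 'ROWS' [OPENING] [FORCE]. ROWS is JSON, a list of rows, each a list of 6 numbers: the shift along the tool's x, y, z in cm, then the turn, a rotation vector about the tool's x, y, z in rad. In form: [[tx, ty, tz, ax, ay, az], ...]. A call has 1 to 8 rows; each row is the pose to reach, as a shift and turn from the pose commanded when the call began, along the tool's axes at that moment; what a row does not reach only later rows make up. A row lasts 1/10 s, in which the tool goes at most 50 mm and 8.59 degrees, less where a joint would pass 70% of its speed; a pose out of reach is approached as far as the arm can. A call with a gripper value outside its range is refused whole. OPENING is the opening in per cent of the stroke, from 0 (shut) to 100 (fully open), set as the call begins (- or left out, the last holds). The fingers move at their own pace and stop on an object; FORCE is the grip in N (left out, the last holds). Time passes only in rows, so rows that repeat a pose let the fingers close. It gives the time, the measured TCP pose, the force, the opening and the grip force at its end, in the units of the state.
- ctrl.get_obs(): the state, without advancing time (a new reading comes with each control period).
- ctrl.camera(name): name is "side" or "top"; returns a dict with "img" (384x512x3 uint8, blue, green, red), "intrinsics" (3x3 intrinsics, pixels), "R" (3x3) and "t" (3): a world point X has camera coordinates R X + t. Camera axes: x right, y down, z forward; pixel columns grow to the right and rows downward; lengths in m; the calibration is good to about 2 mm. A picture is of the moment at which its call begins. There is no depth.
- ctrl.hand_in(): hands the job in; it is judged then, once.
The state is a dict: "time_s": time; "qpos": joint angles; "joint_vel": joint speeds; "tau": joint torques, N m; "ee_pos": TCP position; "eef_rot": TCP orientation; "force": force on the tool from outside, world axes, zero at the start; "moment": the same for the moment, N m; "grip_width": finger opening in m; "grip_force": force on a finger pad.
Only numpy, scipy, OpenCV 4.12 (cv2) and the standard library are available. Lean on these libraries where they do the work, as an engineer would, in place of code of your own. Each camera call takes 0.05 s, during which the arm holds its last target. There are 200 camera calls.

## Working session

There is one attempt and no reset: what is moved stays moved. The work goes in short steps, Python scripts to look and compute and a shell command to move; the robot and the scene stay as the last step left them, time stands still between calls to the robot, and variables do not carry over. Pictures are saved under pics/ and viewed, at most 10 in all, crops included, and the job is handed in when it is done.

```bash
mkdir -p pics
cat > h.py <<'E'
import numpy as np, cv2
from station import ctrl
def snap(n,f=None):
    c=ctrl.camera(n)
    if f: cv2.imwrite('pics/'+f,c['img'])
    return c
def ray(c,uv):
    K=np.array(c['intrinsics']);R=np.array(c['R']);t=np.array(c['t'])
    o=-R.T@t; d=R.T@np.linalg.solve(K,[uv[0],uv[1],1.]); return o,d/np.linalg.norm(d)
def plane(c,uv,z):
    o,d=ray(c,uv); return o+d*(z-o[2])/d[2]
def tri(c1,u1,c2,u2):
    o1,d1=ray(c1,u1);o2,d2=ray(c2,u2)
    A=np.c_[d1,-d2]; s=np.linalg.lstsq(A,o2-o1,rcond=None)[0]
    p,q=o1+s[0]*d1,o2+s[1]*d2
    return (p+q)/2,np.linalg.norm(p-q)
def proj(c,X):
    p=np.array(c['intrinsics'])@(np.array(c['R'])@np.array(X)+np.array(c['t'])); return p[:2]/p[2]
E
python3 - <<'E'
from h import *
import pickle
a=snap('top');b=snap('side')
pickle.dump((a,b),open('c0.pkl','wb'))
cv2.imwrite('pics/top0.png',cv2.resize(a['img'],(800,600),interpolation=cv2.INTER_CUBIC));cv2.imwrite('pics/side0.png',cv2.resize(b['img'],(800,600),interpolation=cv2.INTER_CUBIC))
for c in(a,b): print(-np.array(c['R']).T@c['t'],np.array(c['R'])[2])
o=ctrl.get_obs();print(o,ctrl.tcp_to_grasp)
E
```

```text
[ 0.3515453  -0.00600853  1.28922295] [ 0.14338188  0.0065904  -0.98964549]
[-0.14934282 -0.86166597  0.91798789] [ 0.48522403  0.63266375 -0.6035679 ]
{'time_s': 0.1, 'qpos': array([ 1.11643107e+00,  3.00402311e-01,  1.52154214e+00, -2.34792160e-05,
        1.32070699e+00, -6.65796011e-02]), 'joint_vel': array([ 0.00046665, -0.00261907, -0.00190289, -0.00031013,  0.00024376,
        0.00067116]), 'tau': array([ 7.45612579e-04, -5.32637680e+01, -3.53290915e+01,  7.08927191e-02,
        2.34624505e-02, -7.13372401e-05]), 'ee_pos': array([0.20795414, 0.50913075, 0.40414042]), 'eef_rot': array([-3.14053469e+00, -4.77495987e-05,  2.75381279e+00]), 'force': array([ 0.3532644 , -0.50424783,  0.79680979]), 'moment': array([ 0.01643116,  0.01517656, -0.0165557 ]), 'grip_force': 0.0, 'grip_width': 0.09396634093135181} 0.1804
```

View pics/top0.png

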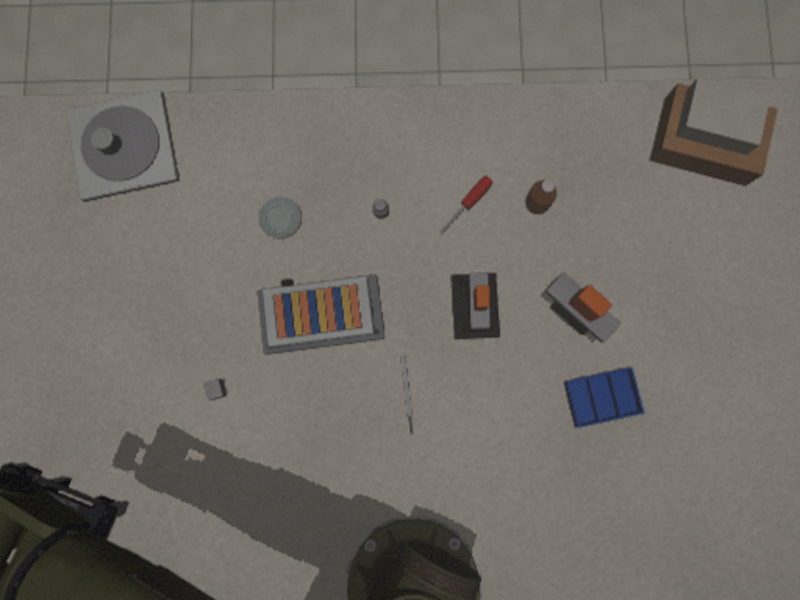

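View pics/side0.png

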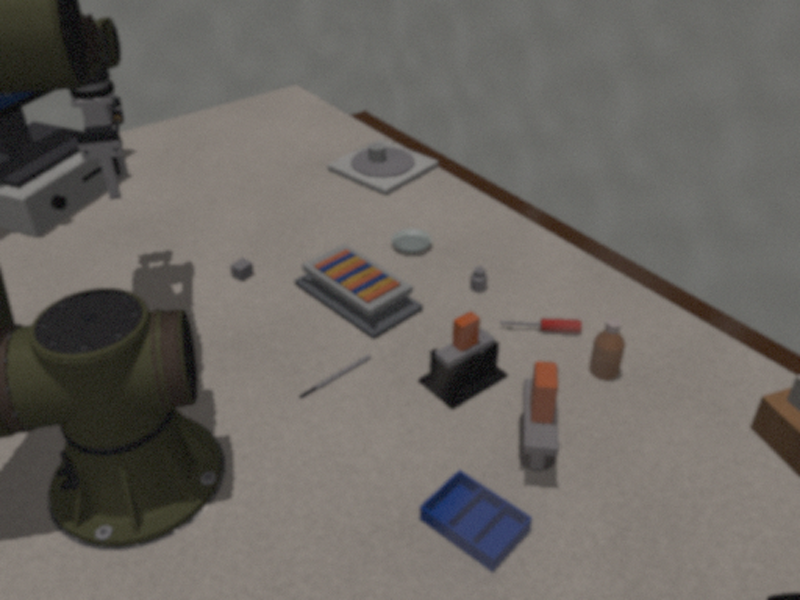

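Two orange-handled rollers: A at top (482,297)/side (466,332), standing in the black stand, smaller; B at top (592,302)/side (544,392), bigger, standing on its own. A fits: it is the smaller one and it sits in the stand. I confirm that in a crop and measure.

```bash
cat > m.py <<'E'
from h import *
import pickle
a,b=pickle.load(open('c0.pkl','rb'))
def comps(c,f,mn=40):
    hsv=cv2.cvtColor(cv2.medianBlur(c['img'],3),cv2.COLOR_BGR2HSV); m=f(hsv).astype('uint8')
    n,l,s,ce=cv2.connectedComponentsWithStats(m)
    return [(l==i,s[i],ce[i]) for i in range(1,n) if s[i,4]>=mn]
org=lambda h:(h[...,0]<14)&(h[...,1]>140)&(h[...,2]>90)
dark=lambda h:(h[...,2]<55)
for n,c in(('top',a),('side',b)):
    for nm,f in(('orange',org),('dark',dark)):
        for m,s,ce in comps(c,f): 
            r=cv2.minAreaRect(np.argwhere(m)[:,::-1].astype('float32'))
            print(n,nm,s,ce.round(1),np.round(cv2.boxPoints(r),1).tolist())
t=cv2.resize(a['img'][165:225,275:405],None,fx=6,fy=6,interpolation=cv2.INTER_CUBIC)
s=cv2.resize(b['img'][190:310,255:385],None,fx=5,fy=5,interpolation=cv2.INTER_CUBIC)
cv2.imwrite('pics/ct.png',t[:,:790]);cv2.imwrite('pics/cs.png',s[:600])
E
python3 m.py
```

```text
top orange [297 113  18  19 125] [305.4 122. ] [[295.5, 127.5], [310.5, 112.5], [314.5, 116.5], [299.5, 131.5]]
top orange [305 183   8  14 107] [308.5 189.3] [[305.0, 183.0], [312.0, 183.0], [312.0, 196.0], [305.0, 196.0]]
top orange [371 183  19  19 211] [380.1 192.2] [[369.29998779296875, 189.89999389648438], [376.6000061035156, 181.6999969482422], [391.0, 194.60000610351562], [383.79998779296875, 202.8000030517578]]
top dark [418  59  13  40 161] [424.2  78.7] [[417.3999938964844, 97.5999984741211], [426.8999938964844, 58.20000076293945], [431.0, 59.29999923706055], [421.5, 98.5999984741211]]
top dark [66 87 12 12 72] [72.3 93.3] [[65.5, 96.5999984741211], [74.4000015258789, 86.4000015258789], [79.0999984741211, 90.5999984741211], [70.19999694824219, 100.69999694824219]]
top dark [442 102  14   7  47] [447.8 105.2] [[441.8999938964844, 107.5999984741211], [442.8999938964844, 101.5999984741211], [455.20001220703125, 103.69999694824219], [454.20001220703125, 109.69999694824219]]
top dark [458 106  27  12 156] [470.5 111.7] [[457.29998779296875, 112.69999694824219], [459.29998779296
[... 2190 characters left out ...]
, [13.0, 220.0]]
side dark [199 179  62  30 292] [231.8 195.5] [[195.0, 199.10000610351562], [199.3000030517578, 178.60000610351562], [260.6000061035156, 191.3000030517578], [256.29998779296875, 211.8000030517578]]
side dark [    0   186   144   164 13682] [ 73.9 266.3] [[-18.799999237060547, 205.5], [111.9000015258789, 171.6999969482422], [153.10000610351562, 331.20001220703125], [22.5, 365.0]]
side dark [ 269  220   54   41 1136] [296.5 240.6] [[266.5, 227.6999969482422], [318.79998779296875, 219.1999969482422], [324.5, 254.39999389648438], [272.20001220703125, 262.8999938964844]]
side dark [492 380  20   4  58] [502.9 381.9] [[492.0, 380.0], [511.0, 380.0], [511.0, 383.0], [492.0, 383.0]]
```

View pics/ct.png

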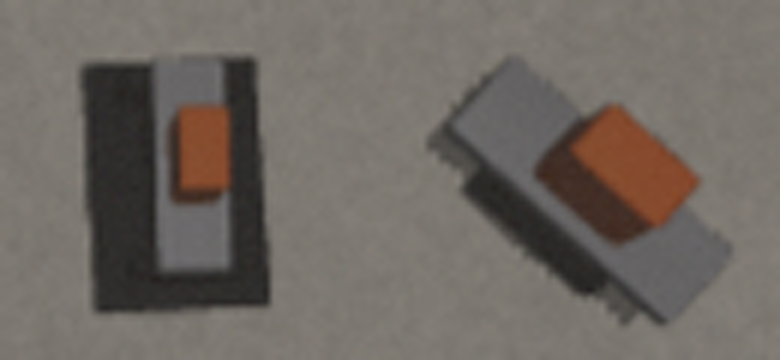

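View pics/cs.png

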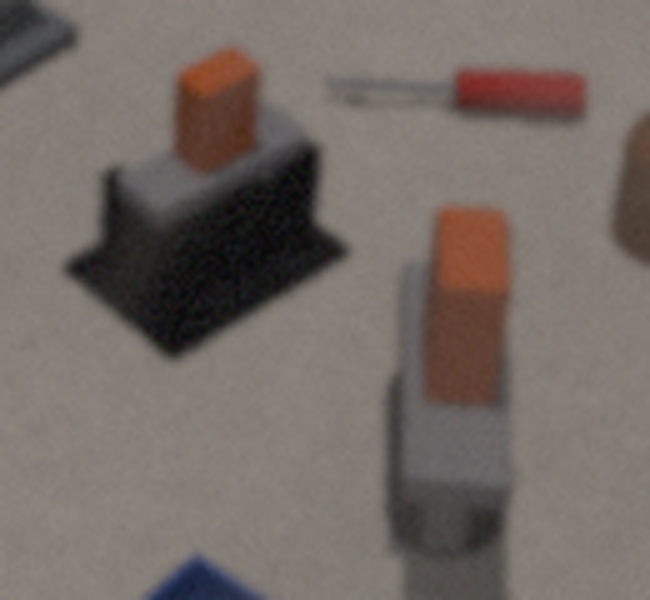

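Crop confirms A: small handle, yoke in the black stand (handle top at top image ≈(309,189), side ≈(298,204)); B is larger and freestanding. Now I measure the handle, stand and bars.

```bash
cat >> m.py <<'E'
print('-----')
T=lambda p:((p[0]+.5)/6-.5+275,(p[1]+.5)/6-.5+165)
S=lambda p:((p[0]+.5)/5-.5+255,(p[1]+.5)/5-.5+190)
tc=[T(p) for p in[(180,106),(229,106),(231,189),(182,189)]]
sc=[S(p) for p in[(178,80),(233,51),(259,66),(205,96)]]
X,e=tri(a,np.mean(tc,0),b,np.mean(sc,0));print('handle top',X,e)
def rect(c,pts,z):
    P=np.array([plane(c,p,z) for p in pts]);l=(P[2]+P[3]-P[0]-P[1])/2;w=(P[1]+P[2]-P[0]-P[3])/2
    print('  c',P.mean(0).round(4),'len',np.linalg.norm(l).round(4),'w',np.linalg.norm(w).round(4),'yaw',(np.arctan2(l[1],l[0])%np.pi).round(4))
rect(a,tc,X[2]);rect(b,[sc[2],sc[1],sc[0],sc[3]] and [sc[1],sc[2],sc[3],sc[0]],X[2])
print('yoke top z~.08');rect(a,[T(p) for p in[(155,60),(221,60),(230,270),(158,270)]],.08)
print('stand base');rect(a,[T(p) for p in[(82,65),(256,58),(270,303),(96,311)]],.006)
rect(b,[S(p) for p in[(68,268),(0,0),(175,355),(348,250)]],.006)
P=[plane(b,S(p),.006) for p in[(68,268),(175,355),(348,250)]]
print('side base edges',[np.linalg.norm(P[i]-P[i+1]).round(4) for i in(0,1)],'c',(P[0]+P[2])/2,'yaw',np.arctan2(*(P[2]-P[1])[1::-1]))
# blue bars
bl=lambda h:(h[...,0]>100)&(h[...,0]<130)&(h[...,1]>100)
A=[x for x in comps(a,bl,30) if 170<x[2][0]<240];B=[x for x in comps(b,bl,20) if x[2][1]<220 and x[2][0]>180]
A.sort(key=lambda x:-x[2][0]);B.sort(key=lambda x:-x[2][0])
print([x[2].round(1) for x in A],[x[2].round(1) for x in B])
for x,y in zip(A,B):print('blue',tri(a,x[2],b,y[2]))
cv2.imwrite('pics/stg.png',cv2.resize(a['img'][165:235,155:255],None,fx=8,fy=8,interpolation=cv2.INTER_CUBIC))
E
python3 m.py|sed '1,/-----/d'
```

```text
handle top [ 0.52980069 -0.13646071  0.12943688] 9.310629683914998e-05
  c [ 0.5298 -0.1364  0.1294] len 0.0393 w 0.0229 yaw 3.127
  c [ 0.53   -0.1364  0.1294] len 0.0379 w 0.0179 yaw 0.0331
yoke top z~.08
  c [ 0.5292 -0.1346  0.08  ] len 0.1035 w 0.0336 yaw 3.1323
stand base
  c [ 0.5303 -0.1343  0.006 ] len 0.1282 w 0.0899 yaw 0.0197
  c [ 0.524  -0.0882  0.006 ] len 0.1896 w 0.1048 yaw 1.6143
side base edges [np.float64(0.0848), np.float64(0.1254)] c [ 0.52650146 -0.14053517  0.006     ] yaw 0.029188331254927685
[array([216.2, 197.1]), array([200.2, 199. ]), array([184.1, 201.2])] []
```

View pics/stg.png

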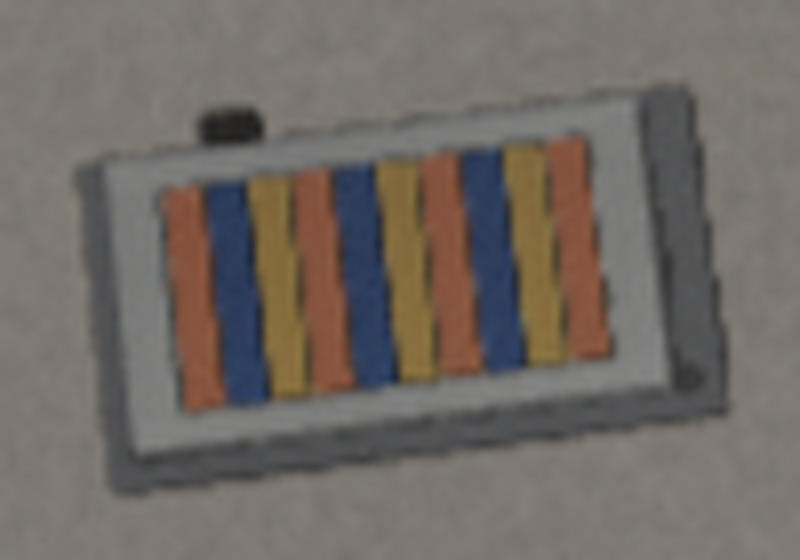

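The stage crop shows the bars from bar9 on the left (crop (187,298)) to bar0 on the right (580,247). A black knob sits at (231,125) on the far side. The sheet corners are ≈(163,187), (588,136), (612,355), (183,411).

```bash
cat >> m.py <<'E'
print('=====')
G=lambda p:((p[0]+.5)/8-.5+155,(p[1]+.5)/8-.5+165)
bl2=lambda h:(h[...,0]>100)&(h[...,0]<175)&(h[...,1]>50)&(h[...,2]>40)
B=[x for x in comps(b,bl2,15) if 150<x[2][1]<200 and 190<x[2][0]<265];B.sort(key=lambda x:-x[2][0])
print([(x[2].round(1),x[1][4]) for x in B])
for x,y in zip(A,B):print('blue',tri(a,x[2],b,y[2]))
def rect2(pts,z,n):
    P=np.array([plane(a,G(p),z) for p in pts]);l=(P[0]+P[3]-P[1]-P[2])/2;w=(P[0]+P[1]-P[2]-P[3])/2
    print(n,P.mean(0).round(4),np.linalg.norm(l).round(4),np.linalg.norm(w).round(4),'yaw y',np.arctan2(l[1],l[0])-np.pi/2,'yaw x',np.arctan2(w[1],w[0]))
rect2([(163,187),(588,136),(612,355),(183,411)],.055,'sheet')
rect2([(105,162),(640,97),(672,385),(135,455)],.052,'plat')
rect2([(76,165),(690,85),(727,410),(113,493)],.014,'base')
cv2.imwrite('pics/sst.png',cv2.resize(b['img'][145:225,180:280],None,fx=7,fy=7,interpolation=cv2.INTER_CUBIC))
E
python3 m.py|sed '1,/=====/d'
```

```text
[(array([235.3, 181. ]), np.int32(73)), (array([224.6, 174.2]), np.int32(68)), (array([214.2, 167.4]), np.int32(64))]
blue (array([0.52290991, 0.13331647, 0.05124277]), np.float64(0.0026426557182853594))
blue (array([0.51794973, 0.18177028, 0.05100705]), np.float64(0.003746493225396901))
blue (array([0.51213019, 0.22960542, 0.05274768]), np.float64(0.004118730997884021))
sheet [0.5202 0.1721 0.055 ] 0.1604 0.084 yaw y 0.10295759486706313 yaw x 0.09607370437316624
plat [0.5198 0.172  0.052 ] 0.2018 0.1105 yaw y 0.10358619932228108 yaw x 0.10323772593110854
base [0.5197 0.1722 0.014 ] 0.2383 0.1279 yaw y 0.11034202183014918 yaw x 0.10913689682118462
```

View pics/sst.png

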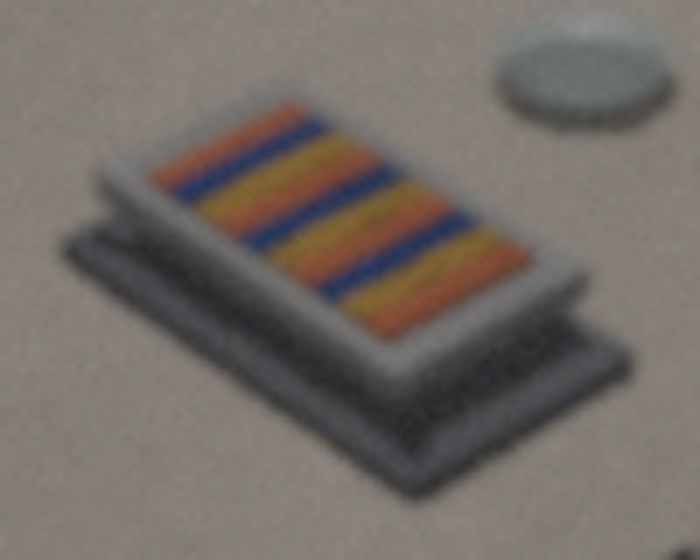

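```bash
cat > go.py <<'E'
# usage: go.py x y z yaw : row from the present pose to TCP target (tool down)
import sys
from h import *
from scipy.spatial.transform import Rotation as Ro
def row(x,y,z,yaw):
    o=ctrl.get_obs();R=Ro.from_euler('xyz',o['eef_rot']);T=Ro.from_euler('xyz',[np.pi,0,yaw])
    return np.r_[R.inv().apply(np.array([x,y,z])-o['ee_pos'])*100,(R.inv()*T).as_rotvec()].round(3).tolist()
if __name__=='__main__': print(row(*map(float,sys.argv[1:])))
E
python3 go.py .5295 -.1345 .37 3.15
```

```text
[-54.105, -47.422, 3.462, -0.001, -0.0, -0.396]
```

```bash
python3 -m jog '[[-54.1,-47.4,3.5,0,0,-0.396],[-54.1,-47.4,3.5,0,0,-0.396],[-54.1,-47.4,3.5,0,0,-0.396],[-54.1,-47.4,3.5,0,0,-0.396],[-54.1,-47.4,3.5,0,0,-0.396],[-54.1,-47.4,3.5,0,0,-0.396],[-54.1,-47.4,3.5,0,0,-0.396],[-54.1,-47.4,3.5,0,0,-0.396]]' 60 25; python3 go.py .5295 -.1345 .37 3.15
```

```text
time_s: 0.9
ee_pos: [0.385, 0.154, 0.3854]
eef_rot: [3.142, 0.0, -3.133]
force: [1.3, 1.0, -0.7]
grip_width: 0.0563
grip_force: 0.0
[-14.212, -28.973, 1.545, 0.0, 0.0, -0.0]
```

```bash
python3 -m jog '[[-14.2,-29,1.5,0,0,0],[-14.2,-29,1.5,0,0,0],[-14.2,-29,1.5,0,0,0],[-14.2,-29,1.5,0,0,0],[-14.2,-29,1.5,0,0,0],[-14.2,-29,1.5,0,0,0],[-14.2,-29,1.5,0,0,0],[-14.2,-29,1.5,0,0,0]]'; python3 go.py .5295 -.1345 .37 3.15
python3 - <<'E'
from h import *
a=snap('top');b=snap('side')
c=np.hstack([a['img'][150:250,250:350],b['img'][150:250,240:340]])
cv2.imwrite('pics/abv.png',cv2.resize(c,None,fx=4,fy=4,interpolation=cv2.INTER_CUBIC))
E
```

```text
time_s: 1.7
ee_pos: [0.5296, -0.1353, 0.3694]
eef_rot: [3.141, -0.001, -3.136]
force: [-0.9, 1.1, 1.4]
grip_width: 0.0567
grip_force: 0.0
[0.008, 0.082, -0.057, 0.0, -0.001, -0.003]
```

```bash
python3 -m jog '[[0,0.1,4,0,0,0],[0,0.1,6.5,0,0,0],[0,0.1,7.9,0,0,0],[0,0.1,7.9,0,0,0]]'; python3 -m jog '[[0,0,0,0,0,0],[0,0,0,0,0,0],[0,0,0,0,0,0],[0,0,0,0,0,0],[0,0,0,0,0,0],[0,0,0,0,0,0]]' 0 30
python3 - <<'E'
from h import *
print(ctrl.get_obs()['eef_rot'],ctrl.get_obs()['moment'])
a=snap('top');b=snap('side')
c=np.hstack([a['img'][150:250,250:350],b['img'][170:270,250:350]])
cv2.imwrite('pics/grip.png',cv2.resize(c,None,fx=4,fy=4,interpolation=cv2.INTER_CUBIC))
E
```

```text
time_s: 2.2
ee_pos: [0.5287, -0.1309, 0.2904]
eef_rot: [3.141, -0.002, -3.132]
force: [0.5, -0.5, 1.3]
grip_width: 0.0564
grip_force: 0.0
time_s: 2.8
ee_pos: [0.5291, -0.132, 0.2921]
eef_rot: [-3.141, 0.001, -3.134]
force: [-0.4, -1.9, 6.0]
grip_width: 0.0238
grip_force: 30.0
[-3.14099122e+00  1.04964898e-03 -3.13352047e+00] [-0.38906079  0.06377137 -0.0463416 ]
```

View pics/grip.png

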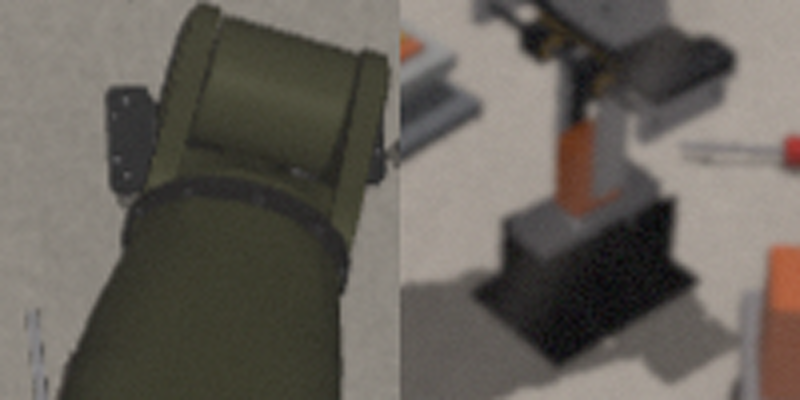

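The picture shows the fingers around the orange handle (side panel ≈(575,165)) and the yoke still seated. Next I average the readings here, then lift.

```bash
cat > av.py <<'E'
from h import *
def av(n=6):
    r=[]
    for i in range(n):
        ctrl.camera('top');o=ctrl.get_obs();r.append(np.r_[o['ee_pos'],o['force'],o['moment'],o['eef_rot'],o['time_s']])
    return np.array(r)
r=av();m=r[:,:12].copy();m[:,9:]%=2*np.pi
print('pos',m.mean(0)[:3].round(4),m.std(0)[:3].round(4),'F',m.mean(0)[3:6].round(2),m.std(0)[3:6].round(2),'M',m.mean(0)[6:9].round(3),'rpy',m.mean(0)[9:].round(4),r[-1,-1])
E
python3 av.py; python3 -m jog '[[0,0,-1,0,0,0],[0,0,-3,0,0,0],[0,0,-6,0,0,0],[0,0,-6,0,0,0],[0,0,-6,0,0,0]]'; python3 av.py
```

```text
pos [ 0.5291 -0.132   0.2921] [0. 0. 0.] F [-1.12 -2.56  6.05] [0.63 0.31 0.45] M [-0.402  0.125 -0.04 ] rpy [3.1422e+00 1.1000e-03 3.1497e+00] 3.2
time_s: 3.7
ee_pos: [0.5288, -0.1317, 0.3511]
eef_rot: [3.141, -0.0, -3.133]
force: [0.1, 0.3, -4.6]
grip_width: 0.0239
grip_force: 30.0
pos [ 0.5289 -0.1318  0.3503] [0.0001 0.     0.0002] F [ 0.21 -0.25 -3.37] [0.54 0.59 0.51] M [0.005 0.01  0.014] rpy [3.1409 6.2813 3.1498] 4.0
```

Roller weighs about 3.5–4 N and is held. Now to above the stage's −y rim (s = −93 mm).

```bash
python3 -m jog '[[0,0,-2,0,0,0],[0,0,-3.5,0,0,0],[0,0,-3.5,0,0,0]]'; python3 go.py .5297 .0795 .38 3.2466
```

```text
time_s: 4.3
ee_pos: [0.5292, -0.1319, 0.3879]
eef_rot: [-3.141, 0.003, -3.133]
force: [1.0, 0.0, -3.3]
grip_width: 0.0236
grip_force: 30.0
[-0.223, 21.139, 0.775, -0.001, 0.003, -0.097]
```

```bash
python3 -m jog '[[-0.2,3,0,0,0,-0.02],[-0.2,7,0,0,0,-0.04],[-0.2,11,0,0,0,-0.06],[-0.2,15,0,0,0,-0.08],[-0.2,19,0,0,0,-0.097],[-0.2,21.1,0,0,0,-0.097],[-0.2,21.1,0.8,0,0,-0.097],[-0.2,21.1,0.8,0,0,-0.097]]';python3 av.py; python3 go.py .5297 .0795 .36 3.2466;  python3 - <<'E'
from h import *
a=snap('top');b=snap('side')
c=np.hstack([a['img'][150:250,170:270],b['img'][140:240,210:310]])
cv2.imwrite('pics/stg2.png',cv2.resize(c,None,fx=4,fy=4,interpolation=cv2.INTER_CUBIC))
E
```

```text
time_s: 5.1
ee_pos: [0.5291, 0.0791, 0.3765]
eef_rot: [-3.141, -0.003, -3.036]
force: [0.3, -0.4, -3.5]
grip_width: 0.0239
grip_force: 30.0
pos [0.5294 0.0784 0.3781] [0.0001 0.0001 0.0005] F [-0.09 -0.23 -3.19] [0.77 0.42 0.25] M [0.054 0.011 0.003] rpy [3.1417 4.1881 3.2458] 5.4
[-0.043, 0.099, 1.856, -0.0, 0.0, -0.001]
```

View pics/stg2.png

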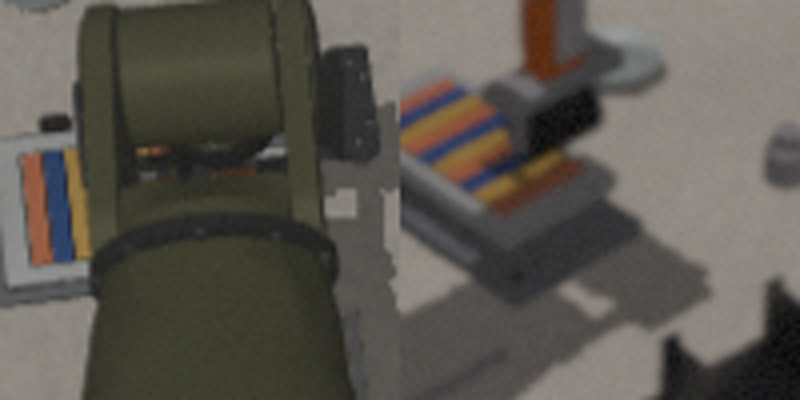

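```bash
cat > ok.py <<'E'
from h import *
import sys
o=ctrl.get_obs(); f=o['force'];print('   z',o['ee_pos'].round(4),'F',f.round(1),round(o['time_s'],2))
sys.exit(f[2]>0.5)
E
python3 -m jog '[[0,0.1,1,0,0,0],[0,0.1,2.2,0,0,0],[0,0.1,3.0,0,0,0],[0,0.1,3.4,0,0,0],[0,0.1,3.4,0,0,0]]' >/dev/null
python3 ok.py && python3 -m jog '[[0,0,0.15,0,0,0],[0,0,0.3,0,0,0],[0,0,0.3,0,0,0]]'>/dev/null
python3 ok.py && python3 -m jog '[[0,0,0.15,0,0,0],[0,0,0.3,0,0,0],[0,0,0.3,0,0,0]]'>/dev/null
python3 ok.py && python3 -m jog '[[0,0,0.1,0,0,0],[0,0,0.2,0,0,0],[0,0,0.2,0,0,0]]'>/dev/null
python3 ok.py && python3 -m jog '[[0,0,0.1,0,0,0],[0,0,0.2,0,0,0],[0,0,0.2,0,0,0]]'>/dev/null
python3 ok.py && python3 -m jog '[[0,0,0.1,0,0,0],[0,0,0.2,0,0,0],[0,0,0.2,0,0,0]]'>/dev/null
python3 ok.py && python3 -m jog '[[0,0,0.1,0,0,0],[0,0,0.2,0,0,0],[0,0,0.2,0,0,0]]'>/dev/null
python3 ok.py; python3 av.py
```

```text
z [0.5291 0.0802 0.3436] F [-1.  -0.8 -3.9] 6.0
   z [0.5291 0.0802 0.3436] F [-1.  -0.8 -3.9] 6.0
   z [0.5291 0.0802 0.3436] F [-1.  -0.8 -3.9] 6.0
   z [0.5291 0.0802 0.3436] F [-1.  -0.8 -3.9] 6.0
   z [0.5291 0.0802 0.3436] F [-1.  -0.8 -3.9] 6.0
   z [0.5291 0.0802 0.3436] F [-1.  -0.8 -3.9] 6.0
   z [0.5291 0.0802 0.3436] F [-1.  -0.8 -3.9] 6.0
pos [0.5292 0.0802 0.3447] [0.     0.     0.0002] F [-0.14 -0.17 -2.94] [0.46 0.49 0.58] M [ 0.039 -0.001  0.014] rpy [3.1416 1.0476 3.2468] 6.3False
False
False
False
False
False
False
```

```bash
sed -i 's/sys.exit(.*/sys.exit(int(f[2]>0.5))/' ok.py
python3 -m jog '[[0,0,0.2,0,0,0],[0,0,0.4,0,0,0],[0,0,0.4,0,0,0]]'>/dev/null
python3 ok.py && python3 -m jog '[[0,0,0.15,0,0,0],[0,0,0.3,0,0,0],[0,0,0.3,0,0,0]]'>/dev/null
python3 ok.py && python3 -m jog '[[0,0,0.15,0,0,0],[0,0,0.3,0,0,0],[0,0,0.3,0,0,0]]'>/dev/null
python3 ok.py && python3 -m jog '[[0,0,0.1,0,0,0],[0,0,0.2,0,0,0],[0,0,0.2,0,0,0]]'>/dev/null
python3 ok.py && python3 -m jog '[[0,0,0.1,0,0,0],[0,0,0.2,0,0,0],[0,0,0.2,0,0,0]]'>/dev/null
python3 ok.py && python3 -m jog '[[0,0,0.1,0,0,0],[0,0,0.2,0,0,0],[0,0,0.2,0,0,0]]'>/dev/null
python3 ok.py && python3 -m jog '[[0,0,0.1,0,0,0],[0,0,0.2,0,0,0],[0,0,0.2,0,0,0]]'>/dev/null
python3 ok.py && python3 -m jog '[[0,0,0.1,0,0,0],[0,0,0.2,0,0,0],[0,0,0.2,0,0,0]]'>/dev/null
python3 ok.py; python3 av.py
```

```text
z [0.5291 0.0802 0.3401] F [-0.8  0.1 -3.5] 6.6
   z [0.5292 0.0802 0.3372] F [-1.   0.2 -3.4] 6.9
   z [0.5291 0.0802 0.3342] F [-0.8 -0.1 -2.9] 7.2
   z [0.5292 0.0802 0.3323] F [-0.3 -1.  -4. ] 7.5
   z [0.5292 0.0801 0.3303] F [-0.7  1.3 -4. ] 7.8
   z [0.5292 0.0801 0.3285] F [-0.7 -0.7 -2.5] 8.1
   z [0.5292 0.0801 0.3269] F [-2.1 -1.9  4.8] 8.4
   z [0.5292 0.0801 0.3269] F [-2.1 -1.9  4.8] 8.4
pos [0.5292 0.0801 0.3269] [0. 0. 0.] F [-2.   -2.14  4.98] [0.41 0.35 0.4 ] M [-0.458  0.467  0.012] rpy [3.1418e+00 7.0000e-04 3.2468e+00] 8.7
```

Contact on the −y rim at TCP z ≈ 0.3286 (8 N at 0.3269). Now probe the +y rim.

```bash
python3 -m jog '[[0,0,-0.8,0,0,0],[0,0,-1.8,0,0,0],[0,3,-1.8,0,0,0],[0,7,-1.8,0,0,0],[0,11,-1.8,0,0,0],[0,15,-1.8,0,0,0],[0,18,-1.8,0,0,0],[0,18.6,-1.8,0,0,0]]'
python3 -m jog '[[0,0,0,0,0,0],[0,0,0,0,0,0]]'>/dev/null
python3 ok.py && python3 go.py .51 .2645 .335 3.2466
python3 ok.py && python3 -m jog '[[0,0,0.2,0,0,0],[0,0,0.4,0,0,0],[0,0,0.4,0,0,0]]'>/dev/null
python3 ok.py && python3 -m jog '[[0,0,0.15,0,0,0],[0,0,0.3,0,0,0],[0,0,0.3,0,0,0]]'>/dev/null
python3 ok.py && python3 -m jog '[[0,0,0.1,0,0,0],[0,0,0.2,0,0,0],[0,0,0.2,0,0,0]]'>/dev/null
python3 ok.py && python3 -m jog '[[0,0,0.1,0,0,0],[0,0,0.2,0,0,0],[0,0,0.2,0,0,0]]'>/dev/null
python3 ok.py && python3 -m jog '[[0,0,0.1,0,0,0],[0,0,0.2,0,0,0],[0,0,0.2,0,0,0]]'>/dev/null
python3 ok.py && python3 -m jog '[[0,0,0.1,0,0,0],[0,0,0.2,0,0,0],[0,0,0.2,0,0,0]]'>/dev/null
python3 ok.py && python3 -m jog '[[0,0,0.1,0,0,0],[0,0,0.2,0,0,0],[0,0,0.2,0,0,0]]'>/dev/null
python3 ok.py; python3 av.py
```

```text
time_s: 9.5
ee_pos: [0.5089, 0.2679, 0.3448]
eef_rot: [3.141, 0.0, -3.034]
force: [-0.3, -1.2, -3.2]
grip_width: 0.0236
grip_force: 30.0
   z [0.5098 0.2644 0.3446] F [ 0.2 -0.2 -3.2] 9.7
[-0.021, 0.01, 0.962, -0.0, -0.0, -0.0]
   z [0.5098 0.2644 0.3446] F [ 0.2 -0.2 -3.2] 9.7
   z [0.5098 0.2646 0.3401] F [ 0.7 -0.2 -4. ] 10.0
   z [0.5096 0.2651 0.3372] F [-0.6  0.3 -3.9] 10.3
   z [0.5096 0.2651 0.3353] F [-0.4  0.6 -3.3] 10.6
   z [0.5096 0.2652 0.3333] F [ 0.4 -0.5 -3.6] 10.9
   z [0.5097 0.2652 0.3315] F [ 1.1 -0.2 -2.7] 11.2
   z [0.5097 0.2652 0.3299] F [-0.9 -0.2  4.8] 11.5
   z [0.5097 0.2652 0.3299] F [-0.9 -0.2  4.8] 11.5
pos [0.5097 0.2652 0.3298] [0.     0.     0.0001] F [-1.82 -0.19  5.01] [0.41 0.75 0.24] M [-0.093  0.433 -0.012] rpy [3.1414e+00 6.0000e-04 3.2468e+00] 11.8
```

Slope is +2.9 mm over 186 mm. Press to ~12 N and roll toward −y in guarded short strokes.

```bash
sed 's/>0.5/>11/' ok.py > ok2.py
python3 -m jog '[[0,0,0.06,0,0,0],[0,0,0.12,0,0,0],[0,0,0.12,0,0,0]]'>/dev/null
python3 ok2.py && python3 -m jog '[[0,-0.4,0.006,0,0,0],[0,-0.8,0.012,0,0,0],[0,-1.2,0.019,0,0,0],[0,-1.6,0.025,0,0,0]]'>/dev/null
python3 ok2.py && python3 -m jog '[[0,-0.4,0.006,0,0,0],[0,-0.8,0.012,0,0,0],[0,-1.2,0.019,0,0,0],[0,-1.6,0.025,0,0,0]]'>/dev/null
python3 ok2.py && python3 -m jog '[[0,-0.4,0.006,0,0,0],[0,-0.8,0.012,0,0,0],[0,-1.2,0.019,0,0,0],[0,-1.6,0.025,0,0,0]]'>/dev/null
python3 ok2.py; python3 av.py
```

```text
z [0.5097 0.2652 0.3288] F [-2.6 -1.6  8.1] 12.1
   z [0.5114 0.2493 0.3287] F [-1.6  0.6  7.7] 12.5
   z [0.5131 0.2334 0.3285] F [-1.4 -0.1  8.5] 12.9
   z [0.5148 0.2174 0.3282] F [-1.3 -0.1  8.2] 13.3
pos [0.5148 0.2172 0.3282] [0.     0.0002 0.    ] F [-1.86 -0.3   8.01] [0.41 0.24 0.26] M [-0.126  0.48   0.038] rpy [3.1413e+00 1.2000e-03 3.2467e+00] 13.6
```

```bash
python3 ok2.py && python3 -m jog '[[0,-0.4,0.006,0,0,0],[0,-0.8,0.012,0,0,0],[0,-1.2,0.019,0,0,0],[0,-1.6,0.025,0,0,0]]'>/dev/null
python3 ok2.py && python3 -m jog '[[0,-0.4,0.006,0,0,0],[0,-0.8,0.012,0,0,0],[0,-1.2,0.019,0,0,0],[0,-1.6,0.025,0,0,0]]'>/dev/null
python3 ok2.py && python3 -m jog '[[0,-0.4,0.006,0,0,0],[0,-0.8,0.012,0,0,0],[0,-1.2,0.019,0,0,0],[0,-1.6,0.025,0,0,0]]'>/dev/null
python3 ok2.py && python3 -m jog '[[0,-0.4,0.006,0,0,0],[0,-0.8,0.012,0,0,0],[0,-1.2,0.019,0,0,0],[0,-1.6,0.025,0,0,0]]'>/dev/null
python3 ok2.py && python3 -m jog '[[0,-0.4,0.006,0,0,0],[0,-0.8,0.012,0,0,0],[0,-1.2,0.019,0,0,0],[0,-1.6,0.025,0,0,0]]'>/dev/null
python3 ok2.py && python3 -m jog '[[0,-0.4,0.006,0,0,0],[0,-0.8,0.012,0,0,0],[0,-1.2,0.019,0,0,0],[0,-1.6,0.025,0,0,0]]'>/dev/null
python3 ok2.py && python3 -m jog '[[0,-0.4,0.006,0,0,0],[0,-0.8,0.012,0,0,0],[0,-1.2,0.019,0,0,0],[0,-1.6,0.025,0,0,0]]'>/dev/null
python3 ok2.py && python3 -m jog '[[0,-0.4,0.006,0,0,0],[0,-0.8,0.012,0,0,0],[0,-1.2,0.019,0,0,0],[0,-1.6,0.025,0,0,0]]'>/dev/null
python3 ok2.py; python3 av.py
```

```text
z [0.5148 0.2174 0.3282] F [-1.4 -0.2  8. ] 13.6
   z [0.5165 0.2015 0.328 ] F [-1.  1.  8.] 14.0
   z [0.5182 0.1856 0.3277] F [-1.2  0.6  7.7] 14.4
   z [0.5199 0.1697 0.3275] F [-1.2 -0.2  7.9] 14.8
   z [0.5216 0.1538 0.3273] F [-1.6 -0.   6.9] 15.2
   z [0.5233 0.1378 0.327 ] F [-0.6  0.9  7.6] 15.6
   z [0.525  0.1219 0.3267] F [-1.4  0.8  8.5] 16.0
   z [0.5267 0.106  0.3265] F [-0.7  0.   7.9] 16.4
   z [0.5283 0.09   0.3262] F [0.3 0.6 7.4] 16.8
pos [0.5284 0.0899 0.3262] [0.     0.0002 0.    ] F [-0.68  0.05  7.68] [0.56 0.54 0.32] M [0.008 0.181 0.001] rpy [3.1417e+00 1.8000e-03 3.2466e+00] 17.1
```

Force stayed at 11–12 N throughout. One return pass for certainty.

```bash
python3 -m jog '[[0,-0.3,0.015,0,0,0],[0,-0.6,0.025,0,0,0],[0,0,0.015,0,0,0]]'>/dev/null
python3 ok2.py && python3 -m jog '[[0,0.4,-0.006,0,0,0],[0,0.8,-0.012,0,0,0],[0,1.2,-0.019,0,0,0],[0,1.6,-0.025,0,0,0],[0,2.0,-0.031,0,0,0],[0,2.4,-0.037,0,0,0],[0,2.8,-0.044,0,0,0],[0,3.2,-0.05,0,0,0]]'>/dev/null
python3 ok2.py && python3 -m jog '[[0,0.4,-0.006,0,0,0],[0,0.8,-0.012,0,0,0],[0,1.2,-0.019,0,0,0],[0,1.6,-0.025,0,0,0],[0,2.0,-0.031,0,0,0],[0,2.4,-0.037,0,0,0],[0,2.8,-0.044,0,0,0],[0,3.2,-0.05,0,0,0]]'>/dev/null
python3 ok2.py && python3 -m jog '[[0,0.4,-0.006,0,0,0],[0,0.8,-0.012,0,0,0],[0,1.2,-0.019,0,0,0],[0,1.6,-0.025,0,0,0],[0,2.0,-0.031,0,0,0],[0,2.4,-0.037,0,0,0],[0,2.8,-0.044,0,0,0],[0,3.2,-0.05,0,0,0]]'>/dev/null
python3 ok2.py && python3 -m jog '[[0,0.4,-0.006,0,0,0],[0,0.8,-0.012,0,0,0],[0,1.2,-0.019,0,0,0],[0,1.6,-0.025,0,0,0],[0,2.0,-0.031,0,0,0],[0,2.4,-0.037,0,0,0],[0,2.8,-0.044,0,0,0],[0,3.2,-0.05,0,0,0]]'>/dev/null
python3 ok2.py && python3 -m jog '[[0,0.4,-0.006,0,0,0],[0,0.8,-0.012,0,0,0],[0,1.2,-0.019,0,0,0],[0,1.6,-0.025,0,0,0],[0,2.0,-0.031,0,0,0],[0,2.4,-0.037,0,0,0],[0,2.8,-0.044,0,0,0],[0,3.2,-0.05,0,0,0]]'>/dev/null
python3 ok2.py && python3 -m jog '[[0,0.4,-0.006,0,0,0],[0,0.8,-0.012,0,0,0]]'>/dev/null
python3 ok2.py; python3 av.py
```

```text
z [0.5284 0.0895 0.3261] F [-1.  -0.3  8.1] 17.4
   z [0.525  0.122  0.3266] F [-1.1 -0.9  8.4] 18.2
   z [0.5216 0.1539 0.3271] F [-0.2 -1.   8.7] 19.0
   z [0.5183 0.1857 0.3277] F [ 0.2 -1.4  8.5] 19.8
   z [0.5149 0.2176 0.3282] F [-1.1  0.2  8.2] 20.6
   z [0.5116 0.2494 0.3287] F [ 0.5 -0.4  7.7] 21.4
   z [0.5107 0.2574 0.3288] F [-0.2 -0.6  8.1] 21.6
pos [0.5107 0.2575 0.3288] [0.     0.0002 0.    ] F [0.07 0.4  7.85] [0.48 0.43 0.66] M [0.076 0.069 0.016] rpy [3.1409e+00 2.1000e-03 3.2470e+00] 21.9
```

Forces and heights on the second pass match the rim reference, so the bars are home. Lift and return above the stand.

```bash
python3 -m jog '[[0,0,-1.5,0,0,0],[0,0,-4,0,0,0],[0,0,-6,0,0,0],[0,0,-6,0,0,0]]'; python3 go.py .5291 -.132 .375 3.1497
```

```text
time_s: 22.3
ee_pos: [0.5106, 0.2572, 0.3899]
eef_rot: [3.141, 0.003, -3.036]
force: [-0.2, 0.0, -3.4]
grip_width: 0.0239
grip_force: 30.0
[2.255, -38.903, 1.44, 0.001, 0.003, 0.097]
```

```bash
python3 -m jog '[[0.2,-4,0,0,0,0.01],[0.5,-8.5,0,0,0,0.03],[0.8,-13,0,0,0,0.04],[1.0,-17.5,0,0,0,0.05],[1.3,-22,0,0,0,0.06],[1.6,-26.5,0,0,0,0.07],[1.9,-31,0,0,0,0.08],[2.1,-35,0,0,0,0.09]]'>/dev/null; python3 go.py .5291 -.132 .375 3.1497
```

```text
[-0.264, -3.686, 1.127, 0.0, -0.002, 0.006]
```

```bash
python3 -m jog '[[-0.2,-2,0,0,0,0.006],[-0.2,-3.6,0.5,0,0,0.006],[-0.2,-3.6,1,0,0,0.006],[-0.2,-3.6,1,0,0,0.006]]'>/dev/null; python3 av.py; python3 go.py .5291 -.132 .2921 3.1497
python3 - <<'E'
from h import *
b=snap('side');a=snap('top')
c=np.hstack([a['img'][160:260,150:250],b['img'][150:250,250:350]])
cv2.imwrite('pics/ret.png',cv2.resize(c,None,fx=4,fy=4,interpolation=cv2.INTER_CUBIC))
E
```

```text
pos [ 0.529  -0.1282  0.3778] [0.     0.0001 0.0004] F [ 0.21 -0.05 -3.18] [0.45 0.53 0.58] M [ 0.039 -0.009  0.012] rpy [3.1414 3.1413 3.1519] 23.8
[-0.006, -0.358, 8.611, -0.0, 0.0, 0.002]
```

View pics/ret.png

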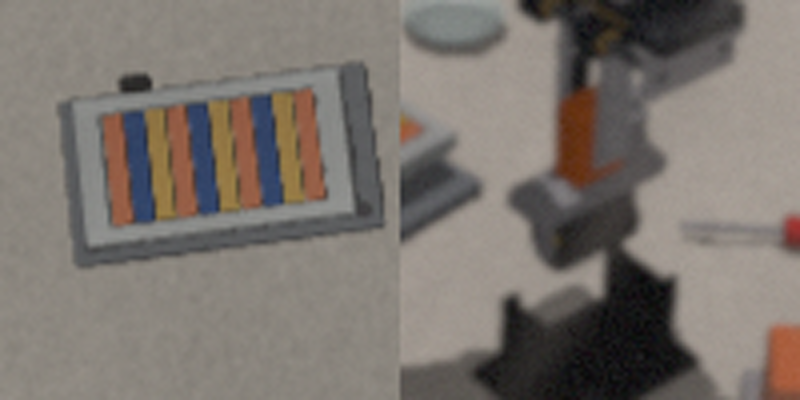

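Left panel: stage in place, bars even. Right panel: roller level at ≈(590,185), over the open stand ≈(590,330). Lower it, checking force near the seat.

```bash
python3 -m jog '[[0,-0.36,0,0,0,0.002],[0,-0.36,2,0,0,0.002],[0,-0.36,4,0,0,0.002],[0,-0.36,6,0,0,0.002],[0,-0.36,7.4,0,0,0.002],[0,-0.36,8.0,0,0,0.002],[0,-0.36,8.0,0,0,0.002],[0,-0.36,8.0,0,0,0.002]]'>/dev/null
python3 ok.py && python3 -m jog '[[0,0,0.2,0,0,0],[0,0,0.4,0,0,0],[0,0,0.4,0,0,0]]'>/dev/null
python3 ok.py; python3 av.py; python3 go.py .5291 -.132 .2921 3.1497
```

```text
z [ 0.5292 -0.1328  0.2988] F [ 0.6 -0.2 -3.1] 24.7
   z [ 0.5289 -0.1326  0.294 ] F [-0.6  0.4 -3.7] 25.0
pos [ 0.5289 -0.1326  0.2941] [0. 0. 0.] F [ 0.18 -0.07 -3.43] [0.33 0.26 0.47] M [ 0.027 -0.01  -0.001] rpy [3.1416e+00 1.0000e-04 3.1488e+00] 25.3
[-0.015, 0.066, 0.196, -0.0, 0.0, -0.001]
```

```bash
python3 -m jog '[[0,0.05,0.08,0,0,0],[0,0.05,0.15,0,0,0],[0,0.05,0.15,0,0,0]]'>/dev/null
python3 ok.py && python3 -m jog '[[0,0,0.03,0,0,0],[0,0,0.05,0,0,0],[0,0,0.05,0,0,0]]'>/dev/null
python3 ok.py && python3 -m jog '[[0,0,0.03,0,0,0],[0,0,0.05,0,0,0],[0,0,0.05,0,0,0]]'>/dev/null
python3 ok.py;python3 av.py
```

```text
z [ 0.5289 -0.1321  0.2924] F [-0.4 -0.  -3.8] 25.6
   z [ 0.5289 -0.1322  0.2922] F [-0.8  0.8 -0.2] 25.9
   z [ 0.5289 -0.1322  0.2921] F [-5.   0.7  6.1] 26.2
pos [ 0.5289 -0.1322  0.2921] [0. 0. 0.] F [-5.36  0.63  6.25] [0.45 0.32 0.4 ] M [0.279 0.72  0.027] rpy [3.1418e+00 4.0000e-04 3.1488e+00] 26.5
```

Seated at the original height. Ease off, open, retreat, and look.

```bash
python3 -m jog '[[0,0,-0.05,0,0,0],[0,0,-0.05,0,0,0]]'>/dev/null; python3 ok.py
python3 -m jog '[[0,0,0,0,0,0],[0,0,0,0,0,0],[0,0,0,0,0,0],[0,0,0,0,0,0],[0,0,0,0,0,0]]' 60
python3 -m jog '[[0,0,-2,0,0,0],[0,0,-5,0,0,0],[0,0,-9,0,0,0],[0,0,-13,0,0,0],[0,0,-13,0,0,0]]'
python3 -m jog '[[4,4,0,0,0,0],[8,8,0,0,0,0],[12,12,0,0,0,0],[15,16,0,0,0,0],[15,20,0,0,0,0],[15,24,0,0,0,0],[15,26,0,0,0,0],[15,26,0,0,0,0]]'
python3 - <<'E'
from h import *
import pickle
a=snap('top');b=snap('side');a0,b0=pickle.load(open('c0.pkl','rb'))
A=np.vstack([np.hstack([a0['img'][165:225,270:340],b0['img'][190:250,260:330]]),np.hstack([a['img'][165:225,270:340],b['img'][190:250,260:330]])])
cv2.imwrite('pics/end.png',cv2.resize(A,None,fx=5,fy=5,interpolation=cv2.INTER_CUBIC))
E
```

```text
z [ 0.529  -0.1321  0.2921] F [-2.5  0.5  2. ] 26.7
time_s: 27.2
ee_pos: [0.529, -0.1322, 0.292]
eef_rot: [-3.142, 0.0, -3.134]
force: [-0.4, -0.4, -0.7]
grip_width: 0.0561
grip_force: 0.0
time_s: 27.7
ee_pos: [0.529, -0.1321, 0.4274]
eef_rot: [-3.139, 0.008, -3.134]
force: [0.6, -0.8, -0.7]
grip_width: 0.0564
grip_force: 0.0
time_s: 28.5
ee_pos: [0.3767, 0.1286, 0.4216]
eef_rot: [3.141, -0.0, -3.131]
force: [0.1, 0.1, 0.2]
grip_width: 0.0561
grip_force: 0.0
```

View pics/end.png

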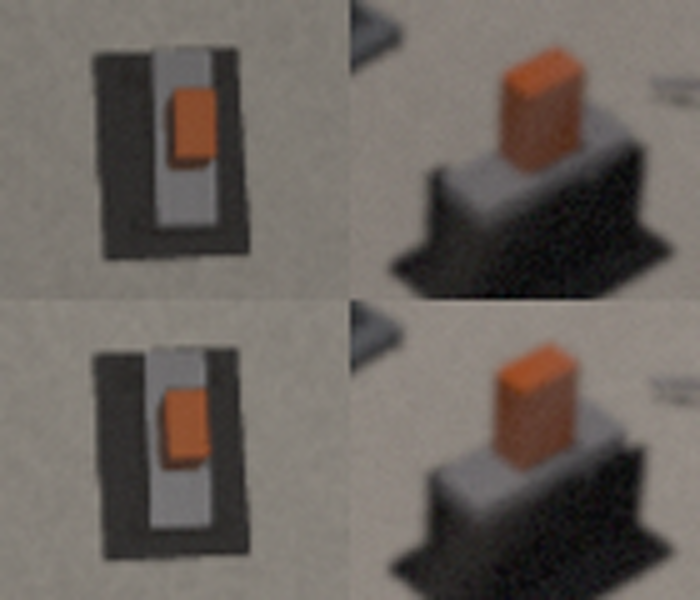

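The after-row shows the roller upright in the stand, shifted slightly toward +y (top panel handle 193→186 px). I check numerically that it sits inside the lips at the same height.

Run:
```python
from h import *
import pickle
a,b=snap('top'),snap('side');a0,b0=pickle.load(open('c0.pkl','rb'))
def cen(c,x0,x1,y0,y1):
    h=cv2.cvtColor(c['img'],cv2.COLOR_BGR2HSV)[y0:y1,x0:x1].astype(int)
    w=((h[...,0]<16)&(h[...,1]>100)&(h[...,2]>60));v,u=np.nonzero(w);return np.array([u.mean()+x0,v.mean()+y0]),w.sum(),u.min()+x0,u.max()+x0,v.min()+y0,v.max()+y0
def do(A,B):
    t=cen(A,295,325,170,215);s=cen(B,280,312,195,230);print(t,s);return tri(A,t[0],B,s[0])
p0=do(a0,b0);p1=do(a,b);print(p0,p1,p1[0]-p0[0])
c=a;
for yo in(-.1343,):
  print(ctrl.get_obs()['time_s'])
```

```text
(array([308.58695652, 190.05797101]), np.int64(138), np.int64(304), np.int64(313), np.int64(183), np.int64(198)) (array([297.9771987 , 211.47557003]), np.int64(307), np.int64(291), np.int64(305), np.int64(200), np.int64(223))
(array([306.82014388, 190.08633094]), np.int64(139), np.int64(302), np.int64(312), np.int64(183), np.int64(198)) (array([296.48333333, 210.63666667]), np.int64(300), np.int64(289), np.int64(304), np.int64(199), np.int64(222))
(array([ 0.52999341, -0.13771102,  0.10657583]), np.float64(0.001708608243122105)) (array([ 0.52983174, -0.13252935,  0.106154  ]), np.float64(0.0023254003099452097)) [-0.00016167  0.00518167 -0.00042183]
28.7
```

Height is unchanged (−0.4 mm), and the 5 mm y shift is within the play between the lips, so the roller is seated, upright and released. Handing in.

```bash
python3 -c "from station import ctrl; print(ctrl.hand_in())"
```

```text
the job is handed in; nothing more can be done
None
```

I rolled the whole sheet both ways at a measured 11–12 N, and the wheel's height and force over the bars matched the rim, so they read as home; the roller is back in its stand, upright and released (about 5 mm along y from where it started, within the lips' play), and the job was handed in at about 29 s.

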